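# Hold the cradle's sprung arm open for the bronze cup

## Robot

A 7-joint arm with a two-finger parallel gripper is mounted at the origin on the work surface. World frame = base frame: x ahead of the robot, y to its left, z up, the work surface at z = 0. Lengths are in mm, angles in rad, forces in N, time in s.
With the tool pointing down it reaches from about 350 to 900 mm from the base axis. Payload 8.1 kg.
Tool frame: the origin (TCP) lies on the centre line of the jaws, within the pads' length; the fingertips stand 11 mm ahead of it and the grasp point (between the pads) lies 8 mm behind it; x points along the fingers, z is the direction in which the jaws open and shut, and the axes are right-handed (so a half turn about x gives the same grasp; the last joint's range is limited). The gripper opens to 85 mm and grips with 20 to 120 N. Pads are 22 mm wide; open, the fingers measure 114 mm over their backs; the gripper's body (76 mm by 85 mm) begins 54 mm behind the grasp point. The pads swing forward as they close: fully open they stand 13 mm farther back than shut.
Start: joints at [1.002, 0.434, 0.025, 1.573, -0.012, 1.134, -0.075], TCP at [280.691, -558.438, 242.323] pointing down, gripper open.
Joint ranges: [-2.62, 2.62], [-0.44, 2.09], [-1.27, 1.32], [0.08, 2.57], [-1.32, 4.46], [0.12, 2], [-2.74, 2.74]. Speed limits (rad/s): [2.22, 2.22, 3.01, 3.01, 3.14, 3.14, 3.14].

## Interface

Orientations are given as [roll, pitch, yaw] about the fixed x, y, z axes, in that order (R = Rz(yaw) Ry(pitch) Rx(roll)).
In Python, from cell import ctrl, imaging gives the robot as it stands.
- The arm moves only by the tool step_arm, never from a script. Its argument "steps" is a list of rows, each a list of 6 numbers: the shift along the world's x, y, z in mm, then the turn, a rotation vector about the world's x, y, z in rad. In form: [[dx, dy, dz, ax, ay, az], ...]. A call has 1 to 10 rows; each row shifts and turns the commanded pose from where the row before left it; what a row does not reach is not made up. A row lasts 1/12 s, in which the tool goes at most 41.7 mm and 7.16 degrees, less where a joint would pass 70% of its speed; a pose out of reach is approached as far as the arm can. A call is refused whole if a number of a shift passes 41.7 or a number of a turn 0.125, either way. A call with a gripper value outside its range is refused whole. "jaw" is the opening, from -1 (shut) to 1 (fully open), so that 0 is half open, set as the call begins (left out, the last holds). The fingers move at their own pace and stop on an object; the grip force is fixed at half the most. Time passes only in rows, so rows that do not move let the fingers close. It gives the time, the measured TCP pose, the force and the opening at its end, in the units of the state.
- ctrl.get_obs(): the state, without advancing time (a new reading comes with each control period).
- imaging.read_camera(name): name is "side" or "top"; returns a dict with "pixels" (400x640x3 uint8, red, green, blue), "fx", "fy", "cx", "cy" (pixels), "cam_to_world" (4x4, takes a point from camera to world coordinates). Camera axes: x right, y up, looking along -z (the intrinsics and any distortion apply to the point x, -y, -z); pixel columns grow to the right and rows downward; lengths in mm; the calibration is good to about 2 mm. A picture is of the moment at which its call begins. There is no depth.
- ctrl.close_job(): hands the job in, once; it reports no verdict.
The state is a dict: "time_s": time; "joints": joint angles; "qd": joint speeds; "effort": joint torques, N m; "ee_pos": TCP position; "eef_rot": TCP orientation; "wrist_force": force on the tool from outside, world axes, zero at the start; "torque": the same for the moment, N m; "opening": opening from 0.0 (shut) to 1.0 (fully open).
Only numpy, scipy, OpenCV 4.12 (cv2) and the standard library are available. Lean on these libraries where they do the work, as an engineer would, in place of code of your own. Each camera call takes 0.05 s, during which the arm holds its last target.

## Task

The bronze cup with the loop handle is about to be lifted out of its cradle by the conservator. Swing the sprung hold-down arm of the cradle that holds this cup aside, all the way to its stop, and keep it there: the program finishes with the gripper still holding the arm against its spring. Leave the other cradle's arm at rest, and do not shift either bronze or the other things on the bench.

Things in the scene. Friction and masses are not known exactly. Their poses are not given: they have to be found in the camera images.
- cup: The handled bronze cup: dull brown-green bronze, 78 dia, 95 high, with one loop handle that reaches 70 from the axis on local -x. Origin: centre of its underside, on the axis. 0.6 kg. Stands on the seat of one of the two cradles. Lengths in mm.
- beaker: The bronze beaker without handle: same dull brown-green bronze, waisted, 80 dia at the flared mouth, 95 high. Origin: centre of its underside. Stands on the seat of the other cradle. Lengths in mm.
- stand_a: One of two identical cradles fixed to the bench (a and b). Plywood board 200 x 130 x 15; origin: centre of its underside; cork seat disc (86 dia, top at 20 above the bench) at the origin, on which a bronze stands. An upright post stands at local x = +75, y = 0 and carries the hold-down arm. At yaw 0 the post is on the side away from the robot. Lengths in mm.
- holddown_a (a joint): Angle (rad) of cradle a's hold-down arm about its upright pivot. 0 = at rest, lying from the post towards the cradle's local -x over the bronze's mouth; grows as it swings anticlockwise seen from above (free end towards local -y); fixed stop at 1.30. A spring always pulls it back to 0: at the grip post about 4 N to start, 8 N at the stop. Lengths in mm.
- grip_a (a point): Grip post of cradle a's arm: upright round steel pin, 16 dia, on the free end of the arm, from 132 to 187 above the bench; this point is on its axis at 160. It moves with the arm on a circle of radius 135 about pivot_a. Lengths in mm.
- pivot_a (a point): Point on the upright pivot axis of cradle a's arm, 160 above the bench (the hub itself ends at 142). The arm is a level aluminium bar 12 wide, 8 thick, top at 132 above the bench; a small cork pad under it clears the bronze's rim by 5. Lengths in mm.
- stand_b: One of two identical cradles fixed to the bench (a and b). Plywood board 200 x 130 x 15; origin: centre of its underside; cork seat disc (86 dia, top at 20 above the bench) at the origin, on which a bronze stands. An upright post stands at local x = +75, y = 0 and carries the hold-down arm. At yaw 0 the post is on the side away from the robot. Lengths in mm.
- holddown_b (a joint): Angle (rad) of cradle b's hold-down arm about its upright pivot. 0 = at rest, lying from the post towards the cradle's local -x over the bronze's mouth; grows as it swings anticlockwise seen from above (free end towards local -y); fixed stop at 1.30. A spring always pulls it back to 0: at the grip post about 4 N to start, 8 N at the stop. Lengths in mm.
- grip_b (a point): Grip post of cradle b's arm: upright round steel pin, 16 dia, on the free end of the arm, from 132 to 187 above the bench; this point is on its axis at 160. It moves with the arm on a circle of radius 135 about pivot_b. Lengths in mm.
- pivot_b (a point): Point on the upright pivot axis of cradle b's arm, 160 above the bench (the hub itself ends at 142). The arm is a level aluminium bar 12 wide, 8 thick, top at 132 above the bench; a small cork pad under it clears the bronze's rim by 5. Lengths in mm.
- brush: Bystander: hand brush 190 long lying between the cradles; origin near its middle. Lengths in mm.
- spatula: Bystander: metal spatula 200 long lying on the left; origin near its middle. Lengths in mm.
- bowl: Bystander: white ceramic bowl, 90 dia, 40 high, behind the cradles; origin: centre of underside. Lengths in mm.
- jar: Bystander: small amber glass jar, 52 dia, 70 high, back left; origin: centre of underside. Lengths in mm.
- weight: Bystander: brass knob weight, 28 dia, 30 high, standing on the board of cradle a; origin: centre of underside. Lengths in mm.
- flask: Bystander: white plastic bottle, 56 dia, 130 high, right; origin: centre of underside. Lengths in mm.
- cork_block: Bystander: cork disc 50 dia, 30 high, back right; origin: centre of underside. Lengths in mm.
Mind the look-alikes: they are no part of the job. What is shaped like the beaker but turquoise is not meant.

How it is judged (in metres and radians):
At the end, for the whole second after the job is handed in: The arm of the cradle holding the handled cup is at its stop (at least 1.22 of 1.30 rad), still, with the gripper's fingers pressing on it with more than 3 N; the other arm is below 0.1 rad; both bronzes stand upright within 15 mm of where they were (((horizontal distance between cup and stand_a below 0.05 m and value of joint holddown_a above 1.22 rad and velocity of joint holddown_a between -0.1 and 0.1 rad/s and contact force between the fingers and stand_a above 3 N and value of joint holddown_b below 0.1 rad) or (horizontal distance between cup and stand_b below 0.05 m and value of joint holddown_b above 1.22 rad and velocity of joint holddown_b between -0.1 and 0.1 rad/s and contact force between the fingers and stand_b above 3 N and value of joint holddown_a below 0.1 rad)) and angle between each of cup, beaker's own z axis and vertical below 0.15 rad and distance of each of cup, beaker from where it was at the start of the episode below 0.015 m); the arm keeps its last pose, push and grip.
It fails at once if the other cradle's arm is swung (more than 0.2 rad) ((horizontal distance between cup and stand_a below 0.05 m and value of joint holddown_b above 0.2 rad) or (horizontal distance between cup and stand_b below 0.05 m and value of joint holddown_a above 0.2 rad)).
It fails at once if a bronze is shifted more than 20 mm or tipped (distance of any of cup, beaker from where it was at the start of the episode above 0.02 m or angle between any of cup, beaker's own z axis and vertical above 0.3 rad).
It fails at once if another thing on the bench is moved more than 30 mm (distance of any of brush, spatula, bowl, jar, weight, flask, cork_block from where it was at the start of the episode above 0.03 m).
It also fails if it takes over 32 s, if anything falls off the work surface, if the arm or the gripper's body presses on something with over 40 N, if the wrist force passes 120 N, or if a joint passes its speed limit or range.

## Working session

There is one attempt and no reset: what is moved stays moved. The work goes in short steps, Python scripts to look and compute and a tool call to move; the robot and the scene stay as the last step left them, time stands still between calls to the robot, and variables do not carry over. Pictures are saved under pics/ and viewed, and the job is handed in when it is done.

Besides the shell and the picture viewer there is one more tool, called after "Request:" as name(argument=value, ...) on one line, values as JSON. step_arm: Moves the arm, as the interface text tells. Its arguments: {"type":"object","properties":{"steps":{"type":"array"},"jaw":{"type":"number"}},"required":["steps"]}

```bash
mkdir -p pics; ls; python3 - <<'E'
from cell import ctrl, imaging
import cv2,numpy as np,pickle
print(ctrl.get_obs())
d={}
for n in("side","top"):
    r=imaging.read_camera(n); d[n]=r
    cv2.imwrite(f"pics/{n}0.png",r["pixels"][:,:,::-1]); print(n,{k:v for k,v in r.items() if k!="pixels"})
pickle.dump(d,open("d0.pkl","wb"))
E
```

```text
pics
{'time_s': 0.0, 'joints': array([ 1.00240396,  0.43523199,  0.02500239,  1.57412422, -0.01158144,
        1.13402103, -0.07509559]), 'qd': array([-0.0022066 ,  0.00191408, -0.00161065, -0.00036336,  0.00082448,
        0.00028178,  0.00027906]), 'effort': array([-9.27061410e-04, -6.70475650e+01,  1.02422744e+00, -3.16216099e+01,
        1.53516408e-02,  1.24442484e-02, -5.61900606e-05]), 'ee_pos': array([ 280.40630369, -557.9967179 ,  241.51023296]), 'eef_rot': array([-3.03323756,  1.56915637,  2.14485929]), 'wrist_force': array([-0.4279637 , -0.03593941,  0.53567421]), 'torque': array([ 0.02549496, -0.02634035, -0.00742935]), 'opening': 0.9978477479815259}
side {'fx': 470.8313019114975, 'fy': 470.8313019114975, 'cx': 320.20833176581726, 'cy': 203.53158891318333, 'cam_to_world': array([[-9.66160978e-01,  1.17571019e-01, -2.29586628e-01,
         2.62273470e+02],
       [-2.57202522e-01, -5.06376555e-01,  8.23061144e-01,
         1.05287439e+03],
       [-1.94891481e-02,  8.54259820e-01,  5.19480831e-01,
         8.14627552e+02],
       [ 0.00000000e+00,  0.00000000e+00,  0.00000000e+00,
         1.00000000e+00]])}
top {'fx': 388.7242993248596, 'fy': 388.7242993248596, 'cx': 322.3874646695172, 'cy': 195.45785729276037, 'cam_to_world': array([[-2.13777117e-02,  9.89476590e-01, -1.43105108e-01,
         4.07749861e+02],
       [-9.99310265e-01, -2.54950884e-02, -2.69999193e-02,
        -4.56021804e+01],
       [-3.03642654e-02,  1.42429207e-01,  9.89339139e-01,
         1.24458969e+03],
       [ 0.00000000e+00,  0.00000000e+00,  0.00000000e+00,
         1.00000000e+00]])}
```

View pics/side0.png

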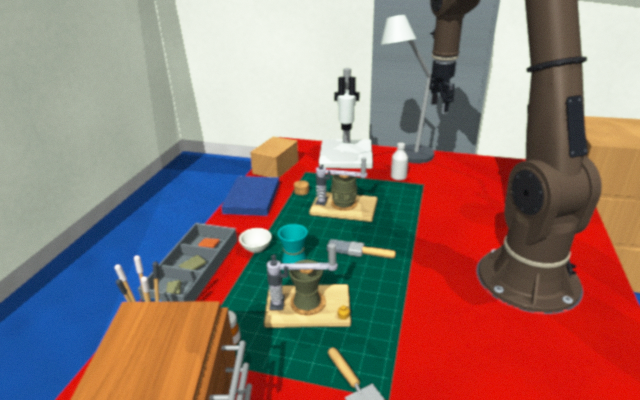

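View pics/top0.png

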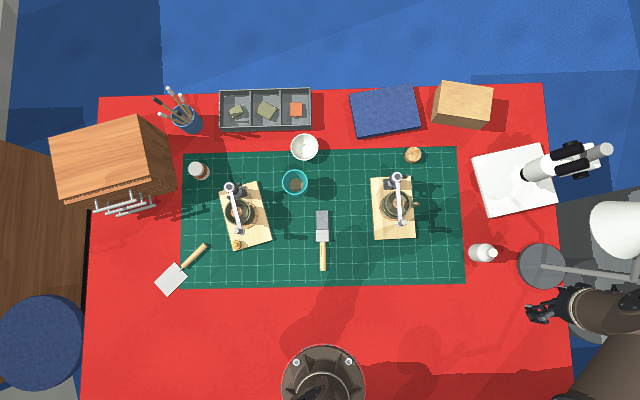

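```bash
python3 - <<'E'
import cv2,numpy as np
t=cv2.imread("pics/top0.png"); s=cv2.imread("pics/side0.png")
f=lambda im,x,y,w,h,k:cv2.resize(im[y:y+h,x:x+w],None,fx=k,fy=k,interpolation=cv2.INTER_CUBIC)
a=f(t,205,170,80,90,5); b=f(t,360,160,80,90,5)
cv2.imwrite("pics/ct.png",np.hstack([a,b]))
a=f(s,255,235,110,100,4);b=f(s,295,150,90,100,4)
cv2.imwrite("pics/cs.png",np.hstack([a,b]))
E
```

```text
(no output)
```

View pics/ct.png

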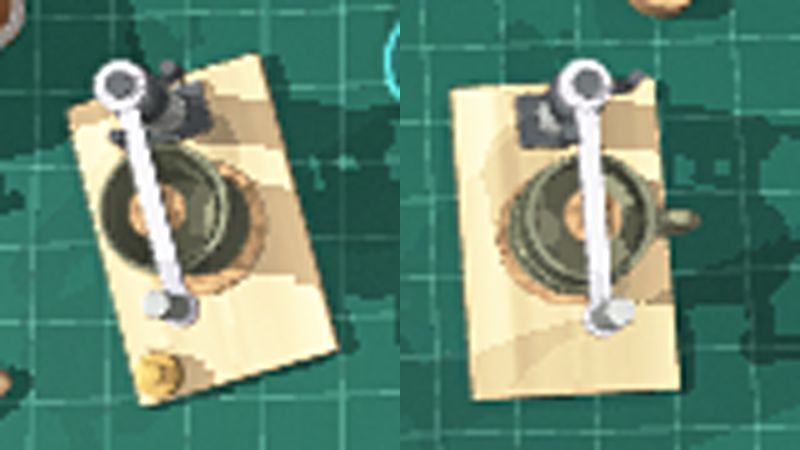

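View pics/cs.png

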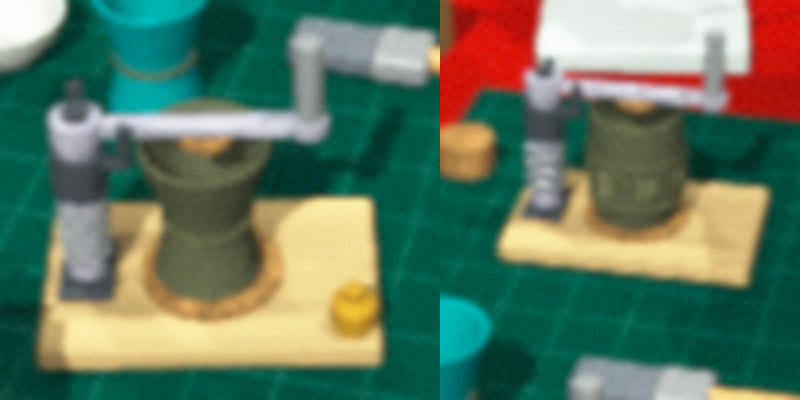

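```bash
cat > h.py <<'E'
import numpy as np,pickle
def ray(r,u,v):
    T=r["cam_to_world"]; d=T[:3,:3]@np.array([(u-r["cx"])/r["fx"],-(v-r["cy"])/r["fy"],-1]); return T[:3,3],d
def onz(r,u,v,z):
    o,d=ray(r,u,v); return np.round((o+d*(z-o[2])/d[2]),1)
def proj(r,p):
    T=r["cam_to_world"]; q=T[:3,:3].T@(np.array(p)-T[:3,3]); return np.round([r["cx"]+r["fx"]*q[0]/-q[2], r["cy"]+r["fy"]*q[1]/q[2]],1)
E
python3 - <<'E'
from h import *
d=pickle.load(open("d0.pkl","rb")); t,s=d["top"],d["side"]
c=lambda x,y:(360+(x-400)/5,160+y/5)
cs=lambda x,y:(295+(x-440)/4,150+y/4)
print("hub top",onz(t,*c(587,82),142), "pinTop",onz(t,*c(622,307),187),"pinbase",onz(t,*c(600,318),132))
print("board corners",[onz(t,*c(*p),15) for p in((452,88),(653,78),(680,388),(472,400))])
print("side hub",onz(s,*cs(543,75),142),"pintop",onz(s,*cs(714,36),187),"pinbase",onz(s,*cs(713,100),132))
print("flask",onz(t,470,252,130),onz(t,494,254,0))
print("microscope base corners",[onz(t,*p,20) for p in((472,157),(542,144),(557,200),(485,216))])
print("lamp base/pole",onz(t,543,265,10),onz(t,620,230,300))
E
```

```text
hub top [ 616.9 -232.   142. ] pinTop [ 484.1 -237.2  187. ] pinbase [ 482.1 -234.4  132. ]
board corners [array([ 639.5, -167.2,   15. ]), array([ 642.5, -295.6,   15. ]), array([ 445. , -301.8,   15. ]), array([ 440.5, -172. ,   15. ])]
side hub [ 611.8 -215.7  142. ] pintop [ 478.7 -221.8  187. ] pinbase [ 478.  -222.6  132. ]
flask [ 398.  -426.1  130. ] [ 389.1 -544.2    0. ]
microscope base corners [array([ 696.6, -492.5,   20. ]), array([ 732.6, -716.3,   20. ]), array([ 551.7, -744.2,   20. ]), array([ 507.1, -518.3,   20. ])]
lamp base/pole [ 352.7 -686.3   10. ] [ 443.5 -723.5  300. ]
```

```bash
python3 - <<'E'
from h import *
import cv2
d=pickle.load(open("d0.pkl","rb")); t,s=d["top"],d["side"]
c0=np.array([541.9,-234.1]);y=.027;R=np.array([[np.cos(y),-np.sin(y)],[np.sin(y),np.cos(y)]])
def w(x,yy,z): return [*(c0+R@[x,yy]),z]
P=[w(100,65,15),w(100,-65,15),w(-100,-65,15),w(-100,65,15),w(75,0,142),w(-60,0,132),w(-60,0,187),w(0,0,20)]
out=[]
for r,(x,yy) in((s,(290,145)),(t,(360,155))):
    im=cv2.resize(r["pixels"][yy:yy+100,x:x+100,::-1],None,fx=4,fy=4,interpolation=cv2.INTER_CUBIC)
    for p in P:
        q=((proj(r,p)-[x,yy]+.5)*4).astype(int); cv2.drawMarker(im,tuple(int(i) for i in q),(0,0,255),0,12,1)
    out.append(im)
cv2.imwrite("pics/chk.png",np.hstack(out))
E
```

```text
(no output)
```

View pics/chk.png

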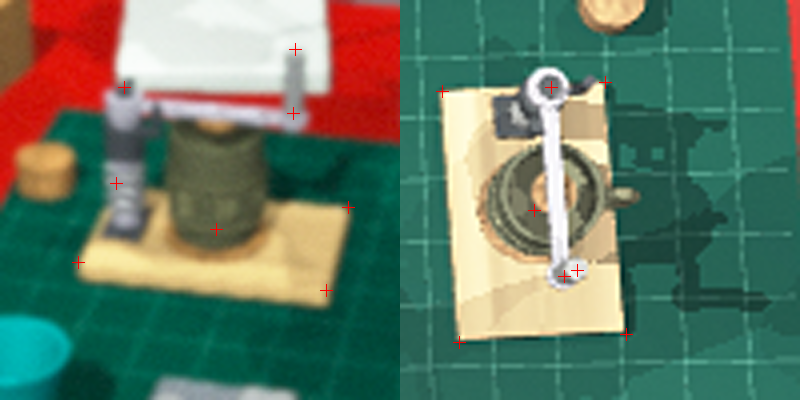

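```bash
python3 - <<'E'
from h import *
from scipy.spatial.transform import Rotation as R
r=R.from_euler('xyz',[-3.03323756,  1.56915637,  2.14485929]).as_matrix(); print(r.round(3))
p=np.array([617,-232]);
for a in np.linspace(0,1.3,14): 
    th=np.pi+.027+a; print(round(a,2),(p+135*np.array([np.cos(th),np.sin(th)])).round(1))
d=pickle.load(open("d0.pkl","rb"));t=d["top"]
for q in([482,-235,250],[552,-362,250],[280,-558,240]): print(proj(t,q),proj(d["side"],q))
E
```

```text
[[-0.001  0.894  0.449]
 [ 0.001  0.449 -0.894]
 [-1.    -0.    -0.002]]
0.0 [ 482.  -235.6]
0.1 [ 483.1 -249.1]
0.2 [ 485.5 -262.4]
0.3 [ 489.2 -275.4]
0.4 [ 494.1 -287.9]
0.5 [ 500.3 -299.9]
0.6 [ 507.7 -311.2]
0.7 [ 516.1 -321.7]
0.8 [ 525.6 -331.3]
0.9 [ 536. -340.]
1.0 [ 547.2 -347.5]
1.1 [ 559.  -353.9]
1.2 [ 571.5 -359.1]
1.3 [ 584.4 -363. ]
[408.  220.3] [363.8 137.9]
[456.4 191.9] [349.5 120.7]
[542.8 299.1] [438.3 109. ]
```

Request:
step_arm(steps=[[14, 22, 2, 0, 0, 0], [14, 22, 2, 0, 0, 0], [14, 22, 0, 0, 0, 0], [14, 22, 0, 0, 0, 0], [14, 22, 0, 0, 0, 0], [14, 22, 0, 0, 0, 0], [14, 22, 0, 0, 0, 0]], jaw=1)

```text
time_s: 0.68
ee_pos: [379.0, -403.1, 246.0]
eef_rot: [-2.727, 1.57, 2.452]
wrist_force: [-0.2, 0.7, 0.1]
opening: 1.001
```

Request:
step_arm(steps=[[14, 22, 0, 0, 0, 0], [14, 22, 0, 0, 0, 0], [14, 22, 0, 0, 0, 0], [14, 22, 0, 0, 0, 0], [14, 22, 0, 0, 0, 0], [14, 22, 0, 0, 0, 0], [14, 22, 0, 0, 0, 0], [0, 0, 0, 0, 0, 0]])

```text
time_s: 1.35
ee_pos: [479.6, -244.7, 246.1]
eef_rot: [2.275, 1.568, 1.177]
wrist_force: [0.0, 1.5, 0.6]
opening: 0.999
```

```bash
cat > look.py <<'E'
import sys,cv2,numpy as np
from cell import ctrl,imaging
n=sys.argv[1]; o=[]
for c,(x,y) in(("side",(290,90)),("top",(360,150))):
    r=imaging.read_camera(c); o.append(cv2.resize(r["pixels"][y:y+130,x:x+110,::-1],None,fx=3.6,fy=3.6,interpolation=cv2.INTER_CUBIC))
cv2.imwrite(f"pics/{n}.png",np.hstack(o)); b=ctrl.get_obs(); print(b["time_s"],b["ee_pos"].round(1),b["wrist_force"].round(1),b["opening"].round(3),b["joints"].round(2))
E
python3 look.py l1
```

```text
Traceback (most recent call last):
  File "look.py", line 6, in <module>
    cv2.imwrite(f"pics/{n}.png",np.hstack(o)); b=ctrl.get_obs(); print(b["time_s"],b["ee_pos"].round(1),b["wrist_force"].round(1),b["opening"].round(3),b["joints"].round(2))
                                                                                                                                  ^^^^^^^^^^^^^^^^^^
AttributeError: 'float' object has no attribute 'round'
```

View pics/l1.png

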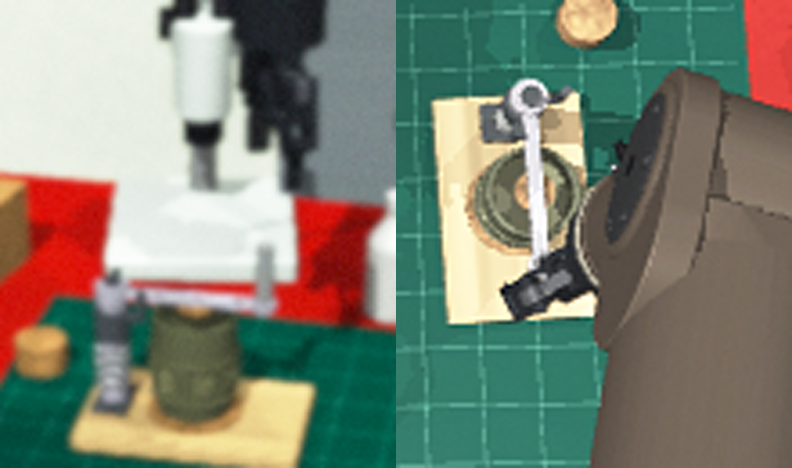

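```bash
sed -i 's/b\["opening"\].round(3)/round(b["opening"],3)/' look.py; cat >> look.py <<'E'
from scipy.spatial.transform import Rotation as R
print(R.from_euler('xyz',b["eef_rot"]).as_matrix().round(3).tolist())
E
python3 look.py l1b
```

```text
1.55 [ 476.  -251.2  246.1] [-0.6 -0.6  0.4] 1.001 [ 0.48  0.3  -0.12  1.77  0.04  1.08 -0.76]
[[-0.001, 0.894, 0.448], [-0.0, 0.448, -0.894], [-1.0, -0.001, -0.0]]
```

Request:
step_arm(steps=[[6, 17, 0, 0, 0, 0], [0, 0, -15, 0, 0, 0], [0, 0, -15, 0, 0, 0], [0, 0, -10, 0, 0, 0], [0, 0, 0, 0, 0, 0], [0, 0, 0, 0, 0, 0]])

```text
time_s: 2.05
ee_pos: [482.0, -234.2, 206.0]
eef_rot: [-2.178, 1.569, 2.998]
wrist_force: [0.5, -0.1, 0.6]
opening: 0.998
```

```bash
python3 look.py l2
```

```text
2.15 [ 482.8 -234.1  207. ] [-0.8  0.5 -0.1] 0.999 [ 0.45  0.33 -0.13  1.83  0.05  0.98 -0.8 ]
[[0.001, 0.894, 0.448], [-0.0, 0.448, -0.894], [-1.0, 0.0, 0.001]]
```

View pics/l2.png

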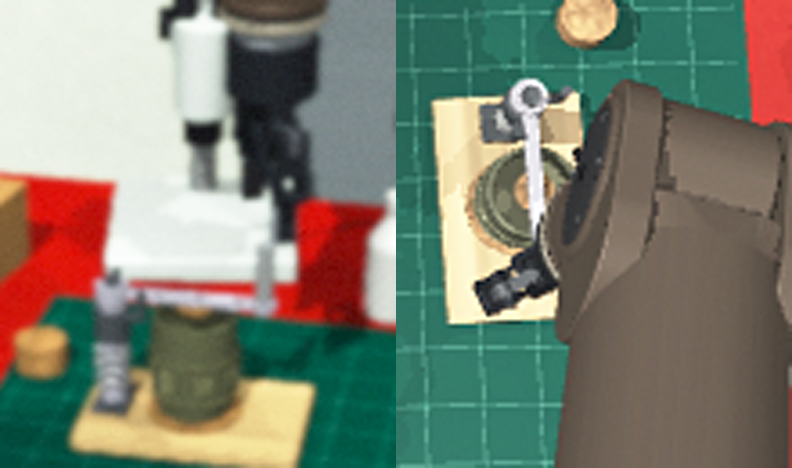

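```bash
python3 - <<'E'
from h import *
import cv2
d=pickle.load(open("d0.pkl","rb")); t,s=d["top"],d["side"]
a=cv2.resize(s["pixels"][150:190,345:385,::-1],None,fx=10,fy=10,interpolation=cv2.INTER_CUBIC)
b=cv2.resize(t["pixels"][205:245,385:425,::-1],None,fx=10,fy=10,interpolation=cv2.INTER_CUBIC)
cv2.imwrite("pics/pin.png",np.hstack([a,b]))
p=np.array([482,-236,187.])
for r in(s,t):
  print([ (proj(r,p+e)-proj(r,p)).tolist() for e in 10*np.eye(3)],proj(r,p),proj(r,[482,-236,132]))
E
```

```text
[[-3.3000000000000114, -0.30000000000001137], [-0.6000000000000227, 1.4000000000000057], [0.0999999999999659, -3.0]] [363.3 156.9] [362.8 172.9]
[[-0.19999999999998863, -3.6999999999999886], [-3.6999999999999886, 0.10000000000002274], [0.6000000000000227, -0.29999999999998295]] [404.  222.2] [400.6 223.6]
```

View pics/pin.png

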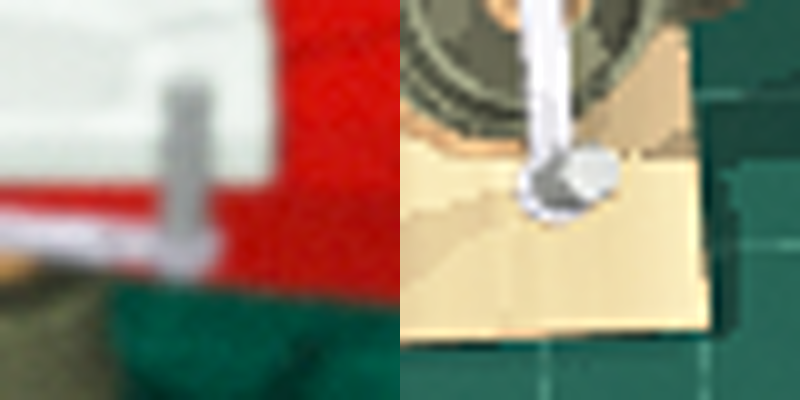

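Request:
step_arm(steps=[[0, 0, -8, 0, 0, 0], [0, 0, -8, 0, 0, 0], [0, 0, -8, 0, 0, 0], [0, 0, -8, 0, 0, 0], [0, 0, 0, 0, 0, 0]])

```text
time_s: 2.57
ee_pos: [481.6, -233.0, 172.3]
eef_rot: [-2.402, 1.568, 2.777]
wrist_force: [0.2, 0.2, -0.6]
opening: 0.999
```

```bash
python3 look.py l3
```

```text
2.6667 [ 482.4 -233.3  173.8] [ 0.3 -0.   0.3] 0.998 [ 0.45  0.37 -0.13  1.87  0.06  0.91 -0.81]
[[-0.001, 0.893, 0.449], [0.0, 0.449, -0.893], [-1.0, -0.001, -0.001]]
```

View pics/l3.png

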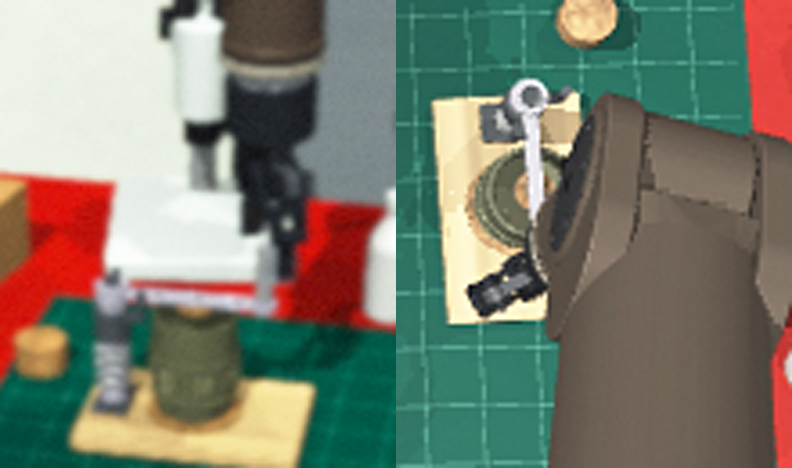

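Request:
step_arm(steps=[[0, 0, -7, 0, 0, 0], [0, 0, -6, 0, 0, 0], [0, 0, 0, 0, 0, 0]])

```text
time_s: 2.92
ee_pos: [482.1, -233.2, 160.1]
eef_rot: [-2.381, 1.569, 2.797]
wrist_force: [0.4, 0.1, 0.2]
opening: 0.998
```

Request:
step_arm(steps=[[0, 0, 0, 0, 0, 0], [0, 0, 0, 0, 0, 0], [0, 0, 0, 0, 0, 0], [0, 0, 0, 0, 0, 0], [0, 0, 0, 0, 0, 0], [0, 0, 0, 0, 0, 0], [0, 0, 0, 0, 0, 0], [0, 0, 0, 0, 0, 0]], jaw=-1)

```text
time_s: 3.58
ee_pos: [483.4, -234.6, 161.8]
eef_rot: [0.382, 1.568, -0.723]
wrist_force: [2.5, -5.1, -0.4]
opening: 0.171
```

```bash
python3 look.py l4
```

```text
3.6833 [ 483.4 -234.6  161.8] [ 1.5 -4.7  0.1] 0.169 [ 0.45  0.38 -0.13  1.88  0.06  0.88 -0.82]
[[0.002, 0.894, 0.448], [-0.002, 0.448, -0.894], [-1.0, 0.001, 0.002]]
```

View pics/l4.png

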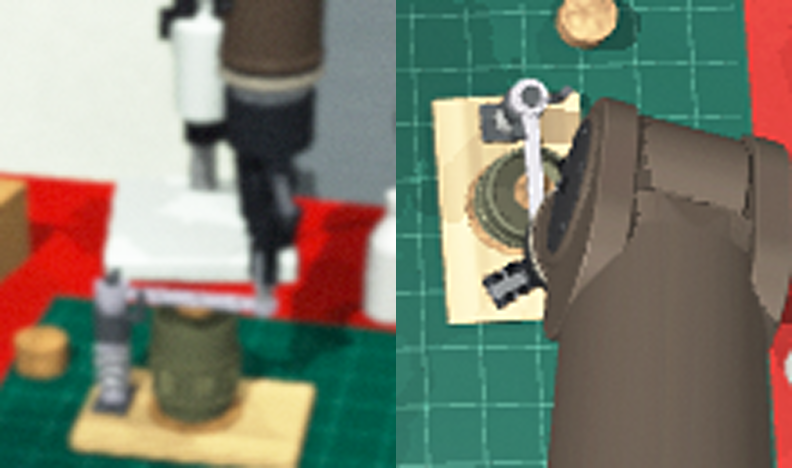

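Request:
step_arm(steps=[[0.5, -6.7, 0, 0, 0, 0.03], [0.6, -6.8, 0, 0, 0, 0.03], [1.1, -6.7, 0, 0, 0, 0.03], [1.3, -6.6, 0, 0, 0, 0.03], [1.8, -6.5, 0, 0, 0, 0.03], [1.9, -6.5, 0, 0, 0, 0.03], [2.4, -6.3, 0, 0, 0, 0.03], [2.5, -6.2, 0, 0, 0, 0.03]])

```text
time_s: 4.35
ee_pos: [493.5, -284.7, 161.7]
eef_rot: [-2.812, 1.568, 2.608]
wrist_force: [-7.2, 5.2, 10.1]
opening: 0.169
```

```bash
python3 look.py l5
```

```text
4.45 [ 493.8 -285.3  161.6] [-6.9  4.4 11.7] 0.168 [ 0.55  0.44 -0.17  1.79  0.09  0.92 -0.52]
[[-0.002, 0.76, 0.65], [0.001, 0.65, -0.76], [-1.0, -0.001, -0.002]]
```

View pics/l5.png

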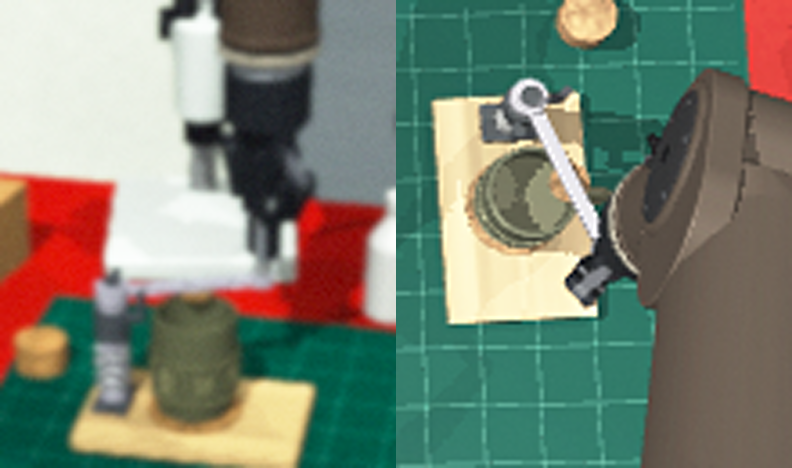

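Request:
step_arm(steps=[[3, -6, 0, 0, 0, 0.03], [3.2, -6, 0, 0, 0, 0.03], [3.6, -5.7, 0, 0, 0, 0.03], [3.8, -5.6, 0, 0, 0, 0.03], [4.2, -5.3, 0, 0, 0, 0.03], [4.2, -5.2, 0, 0, 0, 0.03], [4.7, -4.8, 0, 0, 0, 0.03], [4.8, -4.8, 0, 0, 0, 0.03]])

```text
time_s: 5.12
ee_pos: [523.3, -329.7, 161.7]
eef_rot: [-2.512, 1.565, -3.136]
wrist_force: [-8.4, 0.1, 8.0]
opening: 0.17
```

```bash
python3 look.py l6; python3 - <<'E'
from cell import imaging
import cv2
cv2.imwrite("pics/t6.png",imaging.read_camera("top")["pixels"][:,:,::-1])
E
```

```text
5.2167 [ 524.1 -330.6  161.6] [-9.7 -1.3 11.9] 0.17 [ 0.62  0.51 -0.21  1.67  0.13  0.98 -0.26]
[[-0.004, 0.586, 0.811], [-0.001, 0.811, -0.586], [-1.0, -0.003, -0.003]]
```

View pics/l6.png

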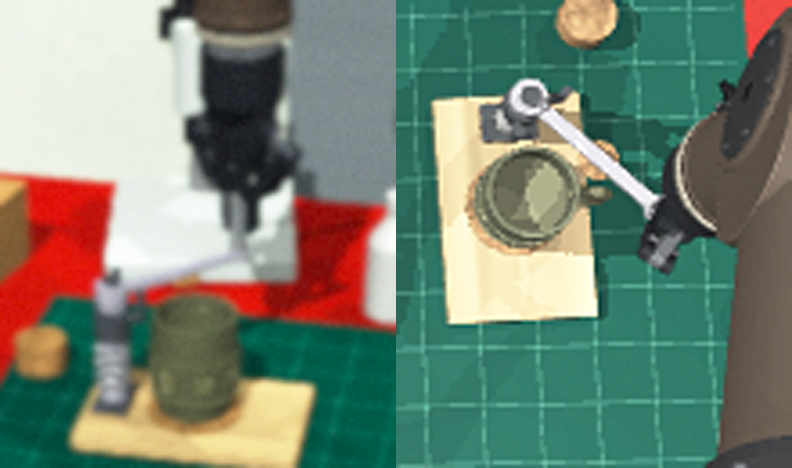

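View pics/t6.png

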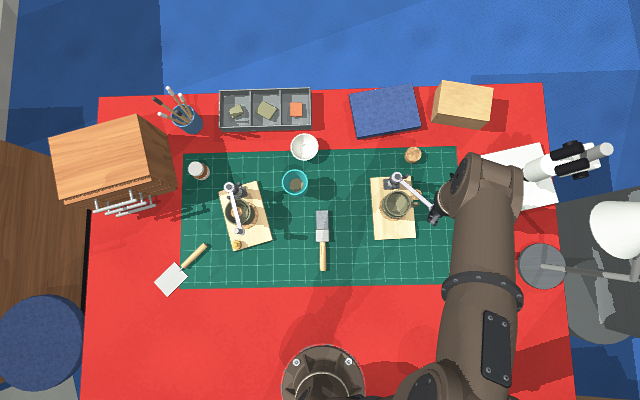

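```bash
python3 - <<'E'
from cell import imaging
import cv2
cv2.imwrite("pics/s6.png",cv2.resize(imaging.read_camera("side")["pixels"][:260,230:560,::-1],None,fx=2.2,fy=2.2))
E
```

```text
(no output)
```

View pics/s6.png

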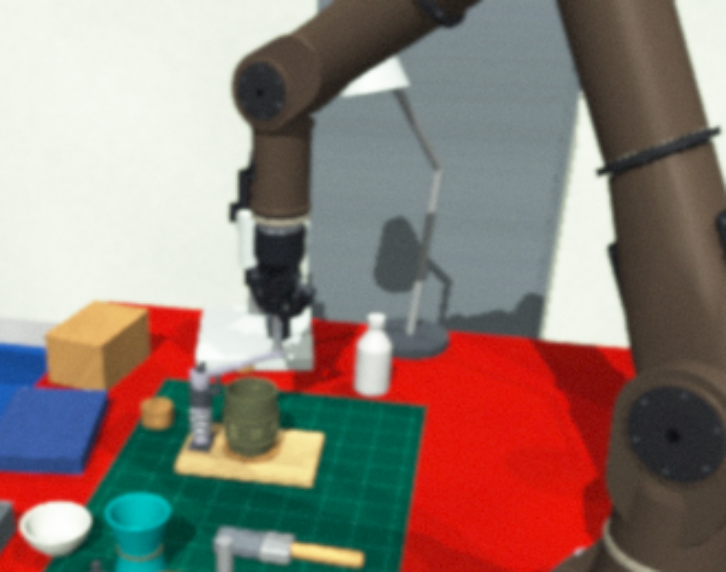

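```bash
python3 - <<'E'
from h import *
d=pickle.load(open("d0.pkl","rb")); t,s=d["top"],d["side"]
def tri(a,b):
    o1,d1=ray(s,*a);o2,d2=ray(t,*b);A=np.c_[d1,-d2];k=np.linalg.lstsq(A,o2-o1,rcond=None)[0]
    return (o1+k[0]*d1).round(),(o2+k[1]*d2).round()
print("disc",tri((348,41),(459.7,178)))
print("eyepiece top",tri((347,70),(607,150)))
for z in(400,450,500,550): print(z,onz(t,522,185,z),onz(t,524,172,z))
for z in(150,200,250): print(z,onz(t,524,174,z))
E
```

```text
disc (array([ 544., -285.,  517.]), array([ 540., -285.,  516.]))
eyepiece top (array([ 635., -706.,  316.]), array([ 635., -706.,  316.]))
400 [ 541.7 -456.3  400. ] [ 570.3 -463.3  400. ]
450 [ 533.8 -432.   450. ] [ 560.6 -438.6  450. ]
500 [ 525.8 -407.7  500. ] [ 551.  -413.9  500. ]
550 [ 517.9 -383.4  550. ] [ 541.4 -389.1  550. ]
150 [ 612.6 -586.4  150. ]
200 [ 603.3 -561.7  200. ]
250 [ 593.9 -537.   250. ]
```

Request:
step_arm(steps=[[5.2, -4.4, 0, 0, 0, 0.03], [5.2, -4.3, 0, 0, 0, 0.03], [5.6, -3.8, 0, 0, 0, 0.03], [5.6, -3.7, 0, 0, 0, 0.03], [5.9, -3.2, 0, 0, 0, 0.03], [5.9, -3.2, 0, 0, 0, 0.03], [6.2, -2.6, 0, 0, 0, 0.03], [6.2, -2.6, 0, 0, 0, 0.03]])

```text
time_s: 5.98
ee_pos: [568.6, -359.5, 161.7]
eef_rot: [-2.4, 1.565, -2.785]
wrist_force: [-14.6, -1.6, 12.2]
opening: 0.169
```

```bash
python3 look.py l7
```

```text
6.0833 [ 569.1 -359.7  161.7] [-13.5  -3.2  13.2] 0.17 [ 0.64  0.6  -0.26  1.52  0.17  1.05 -0.04]
[[-0.005, 0.376, 0.927], [-0.002, 0.927, -0.376], [-1.0, -0.004, -0.004]]
```

View pics/l7.png

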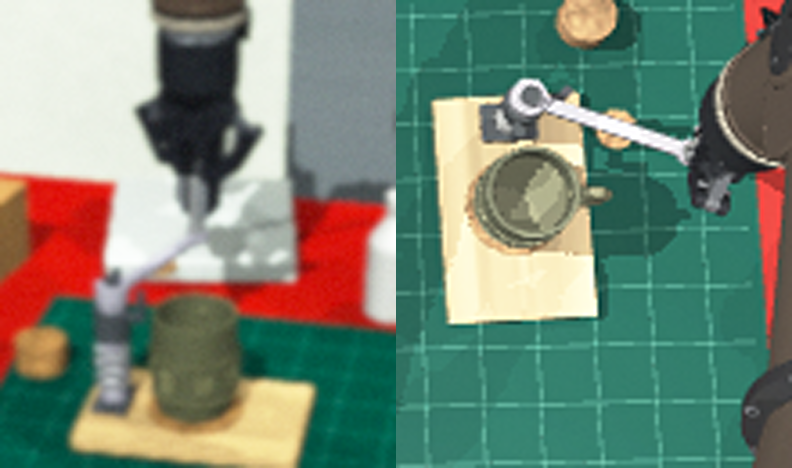

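Request:
step_arm(steps=[[4, -1.3, 0, 0, 0, 0.02], [4, -1.3, 0, 0, 0, 0.02], [4, -1, 0, 0, 0, 0.02], [0, 0, 0, 0, 0, 0], [0, 0, 0, 0, 0, 0]])

```text
time_s: 6.5
ee_pos: [580.8, -363.9, 161.8]
eef_rot: [-2.209, 1.565, -2.537]
wrist_force: [-11.6, -6.0, 9.7]
opening: 0.169
```

Request:
step_arm(steps=[[3, -0.7, 0, 0, 0, 0], [0, 0, 0, 0, 0, 0], [0, 0, 0, 0, 0, 0]])

```text
time_s: 6.75
ee_pos: [583.3, -364.6, 161.8]
eef_rot: [-2.285, 1.564, -2.613]
wrist_force: [-12.5, -5.0, 11.3]
opening: 0.174
```

Request:
step_arm(steps=[[3, -0.6, 0, 0, 0, 0], [0, 0, 0, 0, 0, 0], [0, 0, 0, 0, 0, 0]])

```text
time_s: 7.0
ee_pos: [585.5, -364.5, 161.6]
eef_rot: [-2.558, 1.563, -2.887]
wrist_force: [-16.3, -1.6, 13.4]
opening: 0.172
```

Request:
step_arm(steps=[[3, -0.5, 0, 0, 0, 0], [0, 0, 0, 0, 0, 0], [0, 0, 0, 0, 0, 0]])

```text
time_s: 7.25
ee_pos: [586.0, -364.6, 161.6]
eef_rot: [-2.751, 1.559, -3.081]
wrist_force: [-27.4, 1.2, 19.4]
opening: 0.167
```

Request:
step_arm(steps=[[0, 0, 0, 0, 0, 0], [0, 0, 0, 0, 0, 0], [0, 0, 0, 0, 0, 0], [0, 0, 0, 0, 0, 0], [0, 0, 0, 0, 0, 0], [0, 0, 0, 0, 0, 0]])

```text
time_s: 7.75
ee_pos: [585.9, -364.7, 161.5]
eef_rot: [-2.743, 1.559, -3.072]
wrist_force: [-26.2, 0.5, 19.4]
opening: 0.172
```

```bash
python3 look.py l8; python3 - <<'E'
from cell import imaging
import cv2
cv2.imwrite("pics/t8.png",imaging.read_camera("top")["pixels"][:,:,::-1])
E
```

```text
7.85 [ 585.9 -364.6  161.6] [-27.1   1.8  18.9] 0.168 [ 0.64  0.63 -0.26  1.46  0.18  1.09  0.  ]
[[-0.012, 0.324, 0.946], [-0.001, 0.946, -0.324], [-1.0, -0.005, -0.011]]
```

View pics/l8.png

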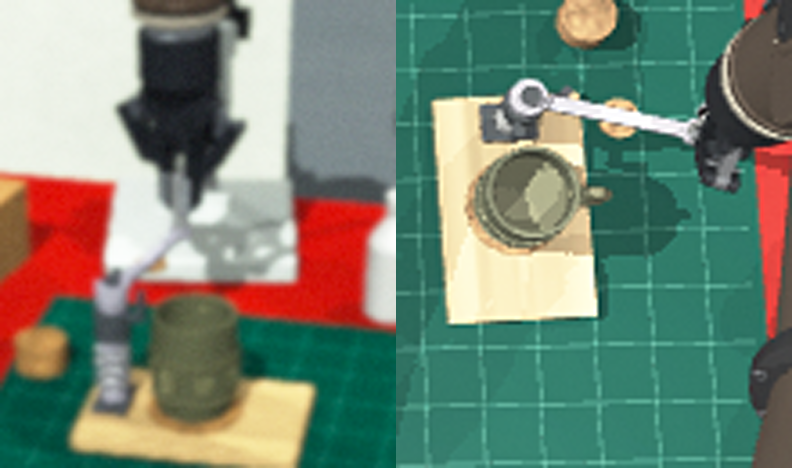

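View pics/t8.png

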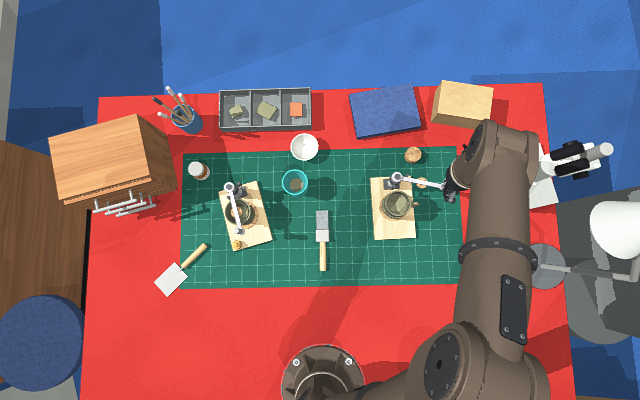

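```bash
python3 -c "
from cell import ctrl
print(ctrl.close_job()); b=ctrl.get_obs(); print(b['time_s'],b['ee_pos'],b['wrist_force'],b['opening'])"
```

```text
the job is handed in; nothing more can be done
None
the job is handed in; nothing more can be done
```

I swung the hold-down arm of the handled cup's cradle (the right-hand one) to its stop. I handed the job in at about 7.9 s with the gripper still closed on the grip post.

**At the stop:** the post stopped moving at about (586, -365) mm, which works out to about 1.31 rad against the stop at 1.30. The wrist force rose from about 13 N to 27 N in x there, and stayed steady for half a second with no movement.

**Grip:** the jaws read about 14.5 mm open on the 16 mm pin. I did not measure the finger contact force directly.

**Other things:** in the last pictures the cup stands upright on its seat. The other cradle's arm is at rest. The beaker and the bystanders I can see are where they were. The flask was hidden behind the robot in the last top view. It was visible and unmoved in a side view part way through the swing, and its edge still shows in place in the last one.

**Disagreement:** the side camera put the pin's top about 1.6 pixels lower than the top camera's estimate. I used the top camera's position, and the grasp landed there without trouble. The verdict is not reported.

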